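# Click the rotor home on the mini centrifuge

### The job

The clean rotor has been left on the desk; put it back on the open mini centrifuge. Set it over the upright drive shaft, turn or rock it until the slots under its hub drop over the shaft's cross pin, then press the hub straight down until it clicks past the sprung balls and the rotor sits fully home and level, and let go. Leave the block of vials, the amber vial and the beaker where they are.

Things in the scene. Friction and masses are not known exactly. Their poses are not given: they have to be found in the camera images.
- rotor: Loose dark grey rotor, 0.16 kg: a cone 92 mm across at the foot, widest in its lowest 10 mm, narrowing to a hub. Origin: centre of the underside, z up. Six round black pockets on the cone, every 60 degrees, one towards its +x. Below: a blind bore 42 mm deep, 18 mm wide (22 mm in the lowest 12), with six slots 12 mm deep at its mouth, one straight below each pocket, so along +x and every 60 degrees from it.
- hub_top (a point): Centre of the flat closed top of the rotor's hub, a bright disc, 58 mm above the underside. The hub is a round knurled knob, 34 mm in diameter, free for 24 mm below this point; grip it there.
- rotor_slot (a point): Mouth of the rotor's slot along its +x axis, at the underside, 13 mm from the axis. The teeth between the slots are 4 mm wide; a slot leaves the pin about 0.09 rad of play either way.
- drive_shaft: Upright steel shaft in the bowl, 15 mm thick, tapered nose. Origin: on its axis at the top of its flange (34 mm wide, 55 mm above the desk), where the rotor's underside rests when home: the two origins then coincide. z up, y along its cross pin. It turns about z with light friction (0.03 N m) and may be turned.
- shaft_tip (a point): Tip of the shaft's nose, 41 mm above the flange. The nose tapers over 7 mm from 15 mm to 5 mm across.
- cross_pin (a point): Centre of the brass cross pin, 6 mm thick and 30 mm long, through the shaft along its y axis; the pin's top is 10 mm above the flange. A rotor whose teeth stand on the pin is 10 mm too high; once two of its slots lie along the pin it falls free.
- detent (a point): On the axis, level with three sprung steel balls that stand 3 mm out of the shaft, 20 mm above the flange. A rotor that has dropped over the pin rests on them about 6 mm too high. It takes about 6 to 14 N down on the hub to push it past; the push eases at the click, 2 to 3 mm above home, then the rotor stops on the flange and the balls hold it.
- centrifuge: Fixed mini centrifuge: round off-white housing, 170 mm wide, 82 mm high, bowl 130 mm wide and 35 mm deep. Origin: centre of its underside, below the shaft. A control nose reaches 100 mm from the axis on its -x side. The clear lid stands open on its +x side, 85 to 150 mm from the axis, 155 mm wide, up to 255 mm above the desk, leaning away.
- vial_block: Bystander: black block, 34 x 80 x 27 mm, with two small 12 mm vials standing in it (tops 40 mm above the desk). Origin: centre of the underside.
- amber_vial: Bystander: standing brown vial with a white cap, 22 mm in diameter, 55 mm high. Origin: centre of the underside.
- beaker: Bystander: small glass beaker, 57 mm in diameter, 66 mm high. Origin: centre of the underside.

How it is judged:
At the end, for the whole second after the job is handed in: The rotor is home on the shaft: its underside within 2 mm of the flange (so meshed with the pin and past the balls), its axis within 2.5 mm of the shaft's, upright within 0.06 rad, hub upwards, at rest and released (z of rotor in the frame of drive_shaft between -0.002 and 0.002 m and horizontal distance between rotor and drive_shaft below 0.0025 m and angle between the z axis of rotor and the z axis of drive_shaft, either way round below 0.06 rad and angle between rotor's own z axis and vertical below 0.06 rad and linear speed of rotor below 0.01 m/s and angular speed of rotor below 0.1 rad/s); the robot touches nothing.
It fails at once if the block of vials is shifted more than 25 mm or tipped (distance of vial_block from where it was at the start of the episode above 0.025 m or angle between vial_block's own z axis and vertical above 0.4 rad).
It fails at once if the amber vial is shifted more than 25 mm or knocked over (distance of amber_vial from where it was at the start of the episode above 0.025 m or angle between amber_vial's own z axis and vertical above 0.4 rad).
It fails at once if the beaker is shifted more than 25 mm or knocked over (distance of beaker from where it was at the start of the episode above 0.025 m or angle between beaker's own z axis and vertical above 0.4 rad).
It also fails if it takes over 48 s, if anything falls off the work surface, if the arm or the gripper's body presses on something with over 40 N, if the wrist force passes 120 N, or if a joint passes its speed limit or range.

### The arm

A 7-joint arm with a two-finger parallel gripper is mounted at the origin on a cart in front of the work surface, level with it; the furniture and walls round the work are solid. World frame = base frame: x ahead of the robot, y to its left, z up, the work surface at z = 0. Lengths are in m, angles in rad, forces in N, time in s.
With the tool pointing down it reaches from about 0.4 to 0.85 m from the base axis. Payload 10.4 kg.
Tool frame: the origin (TCP) lies on the centre line of the jaws, within the pads' length; the fingertips stand 14 mm ahead of it and the grasp point (between the pads) lies 5 mm behind it (r.nose_length is the distance from the TCP to the fingertips, in m); z points along the fingers, y is the line along which they close (so a half turn about z gives the same grasp; the last joint's range is limited). The gripper opens to 87 mm and grips with 3 to 60 N. Pads are 19 mm wide; open, the fingers measure 117 mm over their backs; the gripper's body (75 mm by 190 mm) begins 51 mm behind the grasp point.
Start: joints at [-1.141, 0.332, -0.065, 1.46, 0.022, 1.35, -0.088], TCP at [0.273, 0.562, 0.237] pointing down, gripper open.
Joint ranges: [-2.6, 2.6], [-0.5, 2.12], [-1.47, 1.34], [0.16, 2.42], [-1.27, 4.41], [0.06, 2.06], [-2.6, 2.6]. Speed limits (rad/s): [2.22, 2.22, 2.79, 2.79, 3.14, 3.14, 3.14].

### API

Orientations are given as a unit quaternion [w, x, y, z].
In Python, from rig import monitor, eyes, workorder, r gives the robot as it stands.
- The arm moves only by the tool apply_moves, never from a script. Its argument "steps" is a list of rows, each a list of 7 numbers: the shift along the tool's x, y, z as a fraction of full scale, then the turn, a rotation vector about the tool's x, y, z as a fraction of full scale, then the opening, from 0 (shut) to 1 (fully open). A call has exactly 5 rows; each row is the pose to reach, as a shift and turn from the pose commanded when the call began, along the tool's axes at that moment; what a row does not reach only later rows make up. Full scale, the value 1, is 10 cm for a shift and 45 degrees for a turn. A row lasts 1/8 s, in which the tool goes at most 62.5 mm and 10.7 degrees, less where a joint would pass 70% of its speed; a pose out of reach is approached as far as the arm can. A call with a number of a shift or a turn outside -1 to 1 is refused whole. A call with a gripper value outside its range is refused whole. The fingers move at their own pace and stop on an object; the grip force is fixed at half the most. Time passes only in rows, so rows that repeat a pose let the fingers close, or fill a call up. It gives the time, the measured TCP pose, the force, the opening and the grip force at its end, in the units of the state.
- monitor.read_state(): the state, without advancing time (a new reading comes with each control period).
- eyes.read_camera(name): name is "scene" or "top"; returns a dict with "image" (480x640x3 uint8, blue, green, red), "z_map" (480x640 float32, m along the optical axis (not along the pixel's ray), 0 where there is no reading), "K" (3x3 intrinsics, pixels), "R" (3x3) and "t" (3): a world point X has camera coordinates R X + t. Camera axes: x right, y down, z forward; pixel columns grow to the right and rows downward; lengths in m; the calibration is good to about 2 mm. A picture is of the moment at which its call begins.
- workorder.job_done(): hands the job in; it is judged then, once.
The state is a dict: "time": time; "q": joint angles; "dq": joint speeds; "effort": joint torques, N m; "eef_pos": TCP position; "orientation": TCP orientation; "force": force on the tool from outside, world axes, zero at the start; "wrist_torque": the same for the moment, N m; "grip_width": finger opening in m; "grasp_force": force on a finger pad.
Only numpy, scipy, OpenCV 4.12 (cv2) and the standard library are available. Lean on these libraries where they do the work, as an engineer would, in place of code of your own. Each camera call takes 0.05 s, during which the arm holds its last target. There are 200 camera calls.

## Working session

There is one attempt and no reset: what is moved stays moved. The work goes in short steps, Python scripts to look and compute and a tool call to move; the robot and the scene stay as the last step left them, time stands still between calls to the robot, and variables do not carry over. Pictures are saved under pics/ and viewed, at most 10 in all, crops included, and the job is handed in when it is done.

Besides the shell and the picture viewer there is one more tool, called after "Emit:" by a JSON object that holds its "method" and its "body". apply_moves: Moves the arm, as the interface text tells. Shift numbers are shares of 10 cm and turn numbers shares of 45 degrees, none past 1 either way. Its arguments: {"type":"object","properties":{"steps":{"type":"array"}},"required":["steps"]}

```bash
mkdir -p pics; cat > h.py <<'E'
import numpy as np, cv2
from rig import monitor, eyes, workorder, r
def cam(n):
    c=eyes.read_camera(n); return c
def pts(c):
    z=c["z_map"]; v,u=np.mgrid[:480,:640]; K=c["K"]
    P=np.stack([(u-K[0,2])/K[0,0]*z,(v-K[1,2])/K[1,1]*z,z],-1)
    return (P-c["t"])@c["R"]
def ray(c,u,v,h):
    d=c["R"].T@np.linalg.inv(c["K"])@[u,v,1]; o=-c["R"].T@c["t"]
    return o+d*(h-o[2])/d[2]
def proj(c,X):
    p=c["K"]@(c["R"]@np.array(X)+c["t"]); return p[:2]/p[2]
E
python3 - <<'E'
from h import *
s=monitor.read_state(); print(s)
for n in("scene","top"):
    c=cam(n); cv2.imwrite(f"pics/{n}0.png",c["image"]); np.savez(f"{n}0.npz",**c); print(n,c["K"][0,0],-c["R"].T@c["t"],c["R"][2],(c["z_map"]>0).mean())
E
```

```text
{'time': 0.0, 'q': array([-1.1405797 ,  0.3329067 , -0.06470713,  1.46093953,  0.02160046,
        1.3498836 , -0.08850063]), 'dq': array([-5.67691811e-04,  2.63660598e-04,  5.84168693e-05, -1.12880591e-03,
        8.21836364e-04,  1.70716988e-03,  1.49668072e-03]), 'effort': array([ 8.95093399e-04, -6.23253608e+01,  2.48609256e-02, -3.89902711e+01,
       -6.14538649e-02,  3.97674891e-02,  1.44815031e-04]), 'eef_pos': array([0.27327911, 0.56168474, 0.23573304]), 'orientation': array([-1.30658061e-04,  2.24465663e-01,  9.74481732e-01, -7.08860719e-04]), 'force': array([-0.15485228,  0.18385151, -0.19058456]), 'wrist_torque': array([-0.02778776, -0.0450737 ,  0.02458584]), 'grasp_force': 0.0, 'grip_width': 0.0868706838402871}
scene 476.16095068864456 [0.21604377 1.05922456 0.54324793] [ 0.39564892 -0.79859803 -0.45354506] 0.99607421875
top 479.7960246445864 [0.55659991 0.24897284 1.10715311] [ 0.06809735 -0.00903727 -0.99763775] 0.9958072916666667
```

View pics/scene0.png

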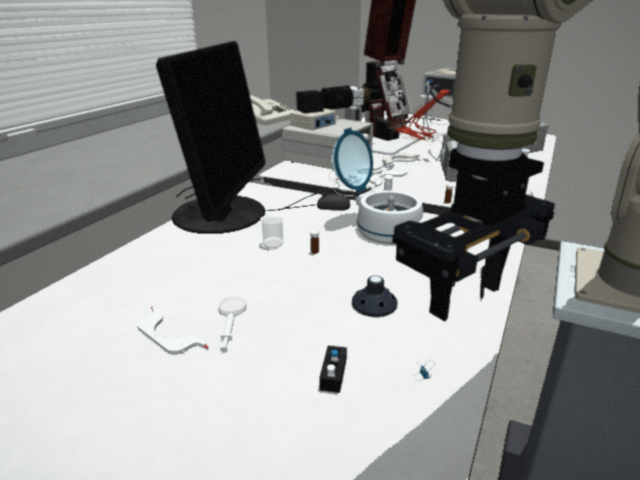

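View pics/top0.png

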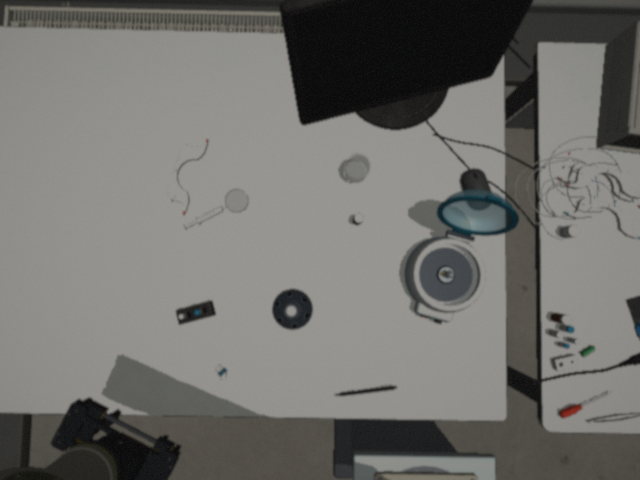

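The top view shows the rotor at about (292,309), the centrifuge shaft at (446,274), the lid up and to its right at (478,212), the vial block at (196,312), the amber vial at (356,219) and the beaker at (355,168). In the scene view the rotor is at (375,297) and the shaft at (388,185).

```bash
python3 - <<'E'
from h import *
T=dict(np.load("top0.npz"));S=dict(np.load("scene0.npz"))
f=lambda im,u,v,h:cv2.resize(im[v-h:v+h,u-h:u+h],(390,390),interpolation=cv2.INTER_CUBIC)
im=np.hstack([f(T["image"],292,309,26),f(T["image"],446,274,26)])
cv2.imwrite("pics/crop1.png",im)
P=pts(T);Q=pts(S)
g=cv2.cvtColor(T["image"],cv2.COLOR_BGR2GRAY)
for nm,(u,v) in dict(rotor=(292,309),shaft=(446,274)).items():
    print(nm,P[v-3:v+4,u-3:u+4,2].round(3)[::3,::3].tolist())
# rotor: dark blob in top
sub=np.zeros_like(g);sub[280:340,265:320]=(g[280:340,265:320]<75)*255
cs=max(cv2.findContours(sub,cv2.RETR_EXTERNAL,cv2.CHAIN_APPROX_NONE)[0],key=cv2.contourArea)
e=cv2.minEnclosingCircle(cs);print("rim",e,ray(T,*e[0],.008))
sub=np.zeros_like(g);sub[298:322,280:304]=(g[298:322,280:304]>120)*255
m=cv2.moments(sub,True);hub=(m['m10']/m['m00'],m['m01']/m['m00']);print("hub",hub,m['m00'],ray(T,*hub,.058),P[int(hub[1]),int(hub[0])])
# scene hub
g2=cv2.cvtColor(S["image"],cv2.COLOR_BGR2GRAY)
sub=np.zeros_like(g);sub[270:290,360:392]=(g2[270:290,360:392]>130)*255
n,l,st,ce=cv2.connectedComponentsWithStats(sub);print(st.tolist(),ce.round(1).tolist())
print("proj hub in scene",proj(S,ray(T,*hub,.058)))
E
```

```text
rotor [[0.061, 0.058, 0.06], [0.057, 0.059, 0.06], [0.06, 0.058, 0.061]]
shaft [[0.056, 0.055, 0.078], [0.067, 0.08, 0.096], [0.054, 0.075, 0.091]]
rim ((292.0454406738281, 308.7545471191406), 19.59390640258789) [0.47367149 0.30520628 0.008     ]
hub (290.84057971014494, 310.6811594202899) 69.0 [0.47324879 0.30516033 0.058     ] [0.47482406 0.30691523 0.05984062]
[[0, 0, 640, 480, 306733], [360, 270, 32, 20, 467]] [[319.4, 239.4], [375.8, 277.4]]
proj hub in scene [375.22601986 278.55474743]
```

View pics/crop1.png

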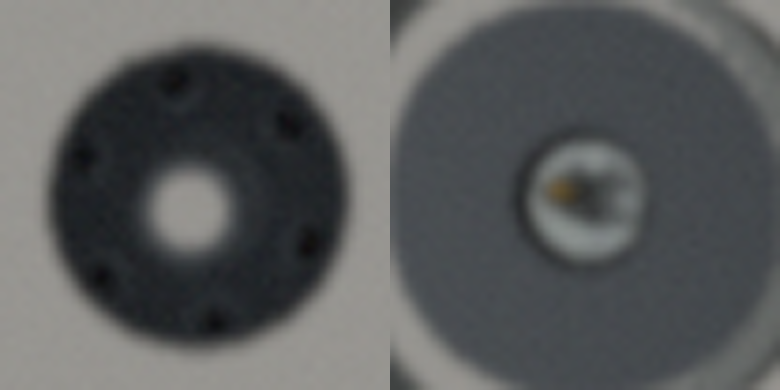

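The crop shows the six pockets clearly (dark spots near (175,82), (290,124), (312,243), (214,320), (102,277), (84,156) in the crop). The shaft's flange is the bright disc with the brass pin end to its left (560,188). The shaft leans right in the view.

```bash
cat > shaft.py <<'E'
from h import *
def shaft(T,P,verbose=True):
    g=cv2.cvtColor(T["image"],cv2.COLOR_BGR2GRAY); m=np.zeros_like(g)
    m[262:288,434:460]=(g[262:288,434:460]>110)*255
    cs=max(cv2.findContours(m,cv2.RETR_EXTERNAL,cv2.CHAIN_APPROX_NONE)[0],key=cv2.contourArea)
    e=cv2.fitEllipse(cs); print("flange",e,ray(T,*e[0],.055))
    return ray(T,*e[0],.055)
E
python3 - <<'E'
from shaft import *
T=dict(np.load("top0.npz"));S=dict(np.load("scene0.npz"));P=pts(T);Q=pts(S)
F=shaft(T,P)
# bowl rim / housing from depth points near z=.082
for nm,X in(("top",P),("scene",Q)):
    d=np.hypot(X[...,0]-F[0],X[...,1]-F[1])
    m=(d<.02)&(X[...,2]>.075)&(X[...,2]<.11); print(nm,"shaft pts",m.sum(),X[m].mean(0),X[m].max(0)); 
    m=(d<.025)&(X[...,2]>.05)&(X[...,2]<.06);print(" flange",m.sum(),np.median(X[m],0) if m.any() else 0)
# housing outline by depth z ~.082
m=((abs(P[...,2]-.082)<.008)&(np.hypot(P[...,0]-F[0],P[...,1]-F[1])<.1)).astype(np.uint8)*255
c=max(cv2.findContours(m,cv2.RETR_EXTERNAL,cv2.CHAIN_APPROX_NONE)[0],key=cv2.contourArea)
pp=P[c[:,0,1],c[:,0,0],:2]; A=np.c_[2*pp,np.ones(len(pp))]
for _ in range(4):
    x=np.linalg.lstsq(A,(pp**2).sum(1),rcond=None)[0]; R=np.sqrt(x[2]+x[0]**2+x[1]**2)
    k=abs(np.hypot(*(pp-x[:2]).T)-R)<.006; pp=pp[k];A=A[k]
print("housing",x[:2],R,len(pp))
# brass
hsv=cv2.cvtColor(T["image"],cv2.COLOR_BGR2HSV)
w=T["image"].astype(int); b=(w[...,2]-w[...,0])
for v in range(268,281): print(v,b[v,436:458].tolist())
m=np.zeros((480,640));m[266:284,436:458]=np.clip(b[266:284,436:458]-15,0,None);v,u=np.nonzero(m)
print("brass",np.average(u,weights=m[v,u]),np.average(v,weights=m[v,u]))
c0=(np.average(u,weights=m[v,u]),np.average(v,weights=m[v,u])); B=ray(T,*c0,.064);print(B,B-F,np.degrees(np.arctan2(*(B-F)[1::-1])))
w2=S["image"].astype(int);b2=w2[...,2]-w2[...,0];vv,uu=np.nonzero(b2[170:215,370:410]>15);print("scene brass",len(vv),np.c_[uu+370,vv+170][:30].tolist(), proj(S,F+[0,0,.041]),proj(S,F))
# pockets
g=cv2.GaussianBlur(cv2.cvtColor(T["image"],cv2.COLOR_BGR2GRAY),(0,0),.8).astype(float)
C=np.array([.4735,.3052])
best=[]
for h,rad in((.022,.036),(.025,.034),(.02,.038)):
    th=np.radians(np.arange(360)); U=np.array([proj(T,[C[0]+rad*np.cos(t),C[1]+rad*np.sin(t),h]) for t in th]).astype(np.float32)
    s=cv2.remap(g.astype(np.float32),U[:,0][None],U[:,1][None],cv2.INTER_LINEAR)[0]
    z=(s*np.exp(-6j*th)).sum(); print("pocket phase mod60",h,rad,np.degrees((np.pi-np.angle(z)*-1)/6)%60 , abs(z)/360, s.reshape(60,6).min(1).argsort()[:10]*6)
E
```

```text
flange ((444.986328125, 278.4555358886719), (4.913661479949951, 11.780268669128418), 104.61320495605469) [ 0.54940084 -0.03061194  0.055     ]
top shaft pts 56 [ 0.55780245 -0.03015075  0.09011837] [ 0.56570207 -0.02240085  0.0996516 ]
 flange 186 [ 0.55038028 -0.02765544  0.05400353]
scene shaft pts 48 [ 0.55633958 -0.02831611  0.0850243 ] [ 0.56448908 -0.02264757  0.0955614 ]
 flange 18 [ 0.55412677 -0.03182728  0.05600326]
housing [ 0.55890994 -0.03148747] 0.07800450660215376 217
268 [-7, -6, -6, -4, -3, -3, -4, -5, -4, -4, -5, -3, -6, -5, -5, -7, -6, -7, -8, -8, -8, -8]
269 [-6, -7, -4, -2, -3, -4, -3, -3, -6, -5, -5, -4, -5, -6, -5, -5, -5, -8, -8, -7, -7, -7]
270 [-7, -5, -2, -3, -2, -2, -3, -2, -3, -4, -4, -4, -4, -4, -4, -5, -1, -3, -4, -8, -7, -7]
271 [-6, -5, -1, -3, 0, 3, 7, 5, 0, -1, -2, -4, -4, -3, -3, -4, -3, -4, -4, -8, -7, -8]
272 [-6, -6, -2, -1, 4, 18, 30, 25, 11, 3, -4, -2, -2, -4, -4, -5, -4, -3, -5, -7, -8, -8]
273 [-6, -3, -2, -1, 6, 29, 44, 37, 21, 6, 1, -3, -5, -3, -4, -5, -4, -4, -5, -8, -8, -7]
274 [-6, -4, -1, -1, 4, 16, 26, 27, 18, 2, -1, -2, -3, -3, -4, -
[... 495 characters left out ...]
-8, -6, -4, -4, -2, -4, -3, -4, -5, -5, -5, -6, -6, -4, -3, -3, -5, -7, -7, -7, -8]
brass 442.3492063492063 272.9920634920635
[ 0.56119751 -0.0224456   0.064     ] [0.01179666 0.00816634 0.009     ] 34.69325626434472
scene brass 7 [[387, 208], [388, 208], [389, 208], [387, 209], [388, 209], [389, 209], [388, 210]] [393.96037153 196.12049601] [392.96987104 211.01690365]
pocket phase mod60 0.022 0.036 48.94694371750049 2.1303844373301044 [306 246   6  66 312 252  12 126  72 132]
pocket phase mod60 0.025 0.034 48.11820521145819 1.4345892016880621 [126 306   6  12 312  66 132 252 246  72]
pocket phase mod60 0.02 0.038 49.43372113020379 1.8694317151360371 [ 66   6 246 306 252  12 312  72 126 132]
```

```bash
cat > shaft.py <<'E'
from h import *
def shaft(T):
    g=cv2.cvtColor(T["image"],cv2.COLOR_BGR2GRAY); out=[]
    for th in (105,115,125):
        m=np.zeros_like(g); m[263:286,434:458]=(g[263:286,434:458]>th)*255
        n,l,st,_=cv2.connectedComponentsWithStats(m); v,u=np.nonzero(m)
        k=np.hypot(u-446,v-274.6)<10
        hull=cv2.convexHull(np.c_[u,v][k].astype(np.float32)); e=cv2.fitEllipse(hull); 
        out.append(ray(T,*e[0],.055)); print(th,e,out[-1])
    return out[1]
def tip(c,F,half,lo):
    p=proj(c,F+[0,0,.041]); return p
E
python3 - <<'E'
from shaft import *
T=dict(np.load("top0.npz"));S=dict(np.load("scene0.npz"));Q=pts(S)
F=shaft(T)
b=lambda c:c["image"].astype(int)[...,2]-c["image"].astype(int)[...,0]
B=ray(T,442.35,272.99,.065)
for G in(F,np.array([.5575,-.0308,.055])): print("pin angle top",np.degrees(np.arctan2(*(B-G)[1::-1])),np.linalg.norm((B-G)[:2]))
Bs=ray(S,388,208.7,.062);print("scene brass",Bs,Bs-F,np.degrees(np.arctan2(*(Bs-F)[1::-1])))
print(proj(S,F),proj(S,F+[0,0,.041]),proj(T,F+[0,0,.041]))
ct=T["image"][256:292,428:464];cs=S["image"][178:226,362:426]
cv2.imwrite("pics/crop2.png",np.hstack([cv2.resize(ct,(400,400),interpolation=cv2.INTER_CUBIC),cv2.resize(cs,(400,300),interpolation=cv2.INTER_CUBIC,)[:].repeat(1,0) if 0 else cv2.copyMakeBorder(cv2.resize(cs,(400,300),interpolation=cv2.INTER_CUBIC),0,100,0,0,cv2.BORDER_CONSTANT)]))
E
```

```text
105 ((445.6553955078125, 274.2659606933594), (13.19737720489502, 14.440812110900879), 177.19102478027344) [ 0.55859106 -0.03206362  0.055     ]
115 ((445.44110107421875, 274.36944580078125), (11.381125450134277, 14.044421195983887), 0.38321903347969055) [ 0.55835545 -0.03159289  0.055     ]
125 ((445.463623046875, 274.4084167480469), (11.70213508605957, 13.2175874710083), 158.6206512451172) [ 0.55827115 -0.03164259  0.055     ]
pin angle top 73.18667968857487 0.009825794312090658
pin angle top 66.76558394734978 0.009373042337741704
scene brass [ 0.56087397 -0.02382216  0.062     ] [0.00251852 0.00777073 0.007     ] 72.04234660446666
[389.76769848 210.29187446] [390.70542048 195.43760617] [450.61427908 274.4381408 ]
```

View pics/crop2.png

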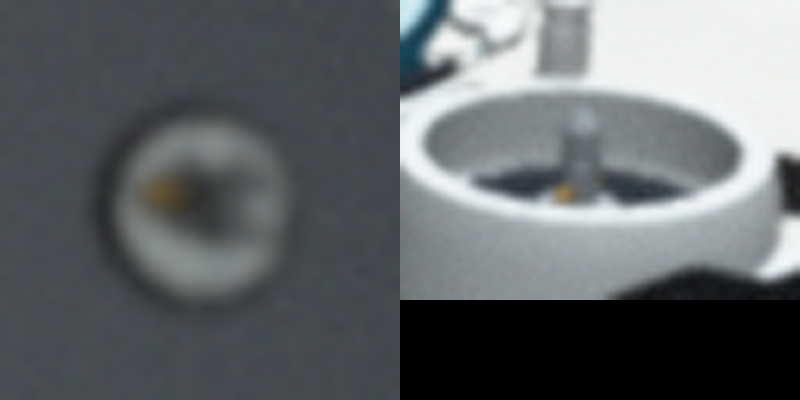

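Both views agree on the shaft: axis about (0.5587, -0.0318), with the tip predicted to within 1 px. The pin's brass end is at 72° and the rotor pockets at 11° mod 60, so almost no turn is needed. The jaws already close at about 64°, clear of the lid. I'm moving over the rotor.

Emit:
{"method": "apply_moves", "body": {"steps": [[-0.4,-0.2,0,0,0,0,1],[-0.8,-0.4,0,0,0,0,1],[-1,-0.49,0,0,0,0,1],[-1,-0.49,0,0,0,0,1],[-1,-0.49,0,0,0,0,1]]}}

```text
time: 0.72
eef_pos: [0.3409, 0.4751, 0.2364]
orientation: [-0.0, 0.224, 0.975, 0.0]
force: [-0.1, 0.5, 0.5]
grip_width: 0.0868
grasp_force: 0.0
```

Emit:
{"method": "apply_moves", "body": {"steps": [[-0.4,-0.2,0,0,0,0,1],[-0.8,-0.4,0,0,0,0,1],[-1,-0.49,0,0,0,0,1],[-1,-0.49,0,0,0,0,1],[-1,-0.49,0,0,0,0,1]]}}

```text
time: 1.35
eef_pos: [0.409, 0.3881, 0.2364]
orientation: [-0.0, 0.223, 0.975, 0.0]
force: [0.3, 0.2, -0.8]
grip_width: 0.0873
grasp_force: 0.0
```

Emit:
{"method": "apply_moves", "body": {"steps": [[-0.4,-0.2,0,0,0,0,1],[-0.8,-0.4,0.2,0,0,0,1],[-0.92,-0.45,0.5,0,0,0,1],[-0.92,-0.45,0.8,0,0,0,1],[-0.92,-0.45,0.8,0,0,0,1]]}}

```text
time: 1.98
eef_pos: [0.4714, 0.3065, 0.1545]
orientation: [-0.002, 0.223, 0.975, -0.001]
force: [-0.4, 0.6, 0.5]
grip_width: 0.0871
grasp_force: 0.0
```

```bash
cat > go.py <<'E'
import sys
from h import *
from scipy.spatial.transform import Rotation as Ro
def rep(X):
    s=monitor.read_state(); q=s["orientation"]; A=Ro.from_quat(np.r_[q[1:],q[0]])
    M=A.as_matrix(); y=M[:,1]
    print("t",s["time"],"pos",s["eef_pos"].round(4),"z",M[:,2].round(3),"jaw deg",np.degrees(np.arctan2(y[1],y[0])).round(2),"w",s["grip_width"].round(4),"F",s["force"].round(2),"T",s["wrist_torque"].round(2))
    d=M.T@(np.array(X)-s["eef_pos"])*10; print("shift to target",d.round(3),"level turn",((M.T@Ro.align_vectors([[0,0,-1]],[M[:,2]])[0].as_rotvec())/np.radians(45)).round(3))
if __name__=="__main__": rep([float(a) for a in sys.argv[1:4]])
E
python3 go.py .4735 .3052 .05
```

```text
Traceback (most recent call last):
  File "go.py", line 9, in <module>
    if __name__=="__main__": rep([float(a) for a in sys.argv[1:4]])
                             ~~~^^^^^^^^^^^^^^^^^^^^^^^^^^^^^^^^^^^
  File "go.py", line 7, in rep
    print("t",s["time"],"pos",s["eef_pos"].round(4),"z",M[:,2].round(3),"jaw deg",np.degrees(np.arctan2(y[1],y[0])).round(2),"w",s["grip_width"].round(4),"F",s["force"].round(2),"T",s["wrist_torque"].round(2))
                                                                                                                                 ^^^^^^^^^^^^^^^^^^^^^
AttributeError: 'float' object has no attribute 'round'
```

```bash
sed -i 's/s\["grip_width"\].round(4)/round(s["grip_width"],4)/' go.py; python3 go.py .4735 .3052 .05
```

```text
t 1.975 pos [0.4714 0.3065 0.1545] z [-0.004 -0.002 -1.   ] jaw deg 64.19 w 0.0871 F [-0.37  0.57  0.49] T [0.01 0.01 0.02]
shift to target [-0.027  0.002  1.045] level turn [-0.005 -0.003 -0.   ]
```

Emit:
{"method": "apply_moves", "body": {"steps": [[-0.03,0,0.3,0,0,0,1],[-0.03,0,0.6,0,0,0,1],[-0.03,0,0.85,0,0,0,1],[-0.03,0,1.0,0,0,0,1],[-0.03,0,1.0,0,0,0,1]]}}

```text
time: 2.6
eef_pos: [0.4757, 0.3051, 0.0566]
orientation: [-0.0, 0.224, 0.975, -0.0]
force: [-0.1, -0.0, 0.7]
grip_width: 0.087
grasp_force: 0.0
```

```bash
python3 go.py .4735 .3052 .0515
```

```text
t 2.6 pos [0.4757 0.3051 0.0566] z [-0.001 -0.    -1.   ] jaw deg 64.12 w 0.087 F [-0.06 -0.01  0.7 ] T [-0.01 -0.07 -0.02]
shift to target [ 0.021 -0.008  0.051] level turn [-0.001 -0.001 -0.   ]
```

Emit:
{"method": "apply_moves", "body": {"steps": [[0.02,-0.01,0.04,0,0,0,1],[0.02,-0.01,0.05,0,0,0,1],[0.02,-0.01,0.05,0,0,0,0.6],[0.02,-0.01,0.05,0,0,0,0],[0.02,-0.01,0.05,0,0,0,0]]}}

```text
time: 3.22
eef_pos: [0.474, 0.3044, 0.0517]
orientation: [0.0, 0.225, 0.974, 0.0]
force: [0.5, -0.2, -0.1]
grip_width: 0.0652
grasp_force: 0.0
```

Emit:
{"method": "apply_moves", "body": {"steps": [[0,0,0,0,0,0,0],[0,0,0,0,0,0,0],[0,0,0,0,0,0,0],[0,0,0,0,0,0,0],[0,0,0,0,0,0,0]]}}

```text
time: 3.85
eef_pos: [0.4739, 0.3045, 0.0516]
orientation: [0.0, 0.224, 0.974, 0.0]
force: [0.7, 0.4, 0.8]
grip_width: 0.0335
grasp_force: 30.0
```

```bash
python3 go.py .4735 .3052 .05; python3 - <<'E'
from h import *
c=cam("scene");cv2.imwrite("pics/s1.png",cv2.resize(c["image"][200:340,300:460],(640,560),interpolation=cv2.INTER_CUBIC))
E
```

```text
t 3.85 pos [0.4739 0.3045 0.0516] z [ 0.  0. -1.] jaw deg 64.06 w 0.0335 F [0.7  0.45 0.8 ] T [ 0.12 -0.    0.02]
shift to target [0.007 0.005 0.016] level turn [ 0.  0. -0.]
```

View pics/s1.png

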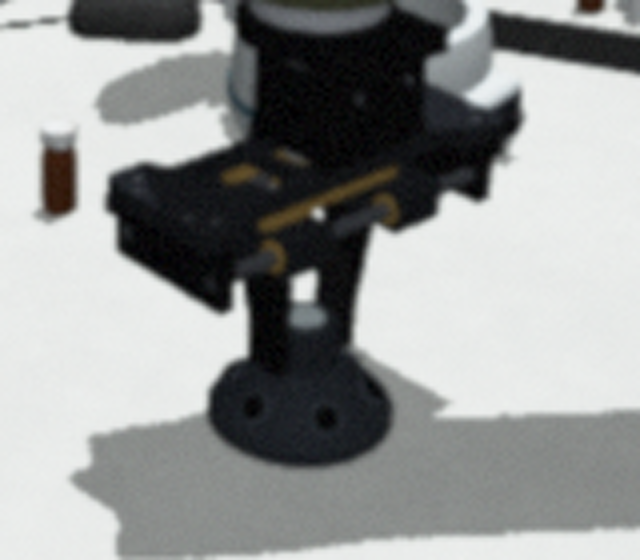

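The jaws hold the hub at 33.5 mm and the rotor is still level on the desk. I'm lifting it and carrying it over.

Emit:
{"method": "apply_moves", "body": {"steps": [[0,0,-0.2,0,0,0,0],[0,0,-0.5,0,0,0,0],[0,0,-0.8,0,0,0,0],[0,0,-1,0,0,0,0],[0,0,-1,0,0,0,0]]}}

```text
time: 4.53
eef_pos: [0.4745, 0.3048, 0.1527]
orientation: [0.001, 0.224, 0.974, 0.001]
force: [-0.1, -0.8, -1.9]
grip_width: 0.0334
grasp_force: 30.0
```

Emit:
{"method": "apply_moves", "body": {"steps": [[-0.15,-0.2,-0.2,0,0,0,0],[-0.35,-0.4,-0.3,0,0,0,0],[-0.55,-0.65,-0.3,0,0,0,0],[-0.75,-0.88,-0.3,0,0,0,0],[-0.75,-0.88,-0.3,0,0,0,0]]}}

```text
time: 5.15
eef_pos: [0.5031, 0.1894, 0.1802]
orientation: [-0.0, 0.227, 0.974, -0.001]
force: [-0.2, 0.3, -0.9]
grip_width: 0.0334
grasp_force: 30.0
```

Emit:
{"method": "apply_moves", "body": {"steps": [[-0.15,-0.2,0,0,0,0,0],[-0.35,-0.4,0,0,0,0,0],[-0.55,-0.65,0,0,0,0,0],[-0.75,-0.88,0,0,0,0,0],[-0.75,-0.88,0,0,0,0,0]]}}

```text
time: 5.78
eef_pos: [0.5318, 0.0785, 0.1805]
orientation: [-0.0, 0.226, 0.974, -0.001]
force: [0.1, -0.1, -1.7]
grip_width: 0.0334
grasp_force: 30.0
```

```bash
python3 go.py .5587 -.0318 .18
```

```text
t 5.775 pos [0.5318 0.0785 0.1805] z [-0.001 -0.001 -1.   ] jaw deg 63.87 w 0.0334 F [ 0.14 -0.05 -1.71] T [ 0.03  0.01 -0.05]
shift to target [-0.727 -0.872  0.006] level turn [-0.002 -0.001  0.   ]
```

Emit:
{"method": "apply_moves", "body": {"steps": [[-0.15,-0.2,0,0,0,0,0],[-0.35,-0.4,0,0,0,0,0],[-0.55,-0.65,0,0,0,0,0],[-0.73,-0.87,0,0,0,0,0],[-0.73,-0.87,0,0,0,0,0]]}}

```text
time: 6.4
eef_pos: [0.5593, -0.0307, 0.1806]
orientation: [-0.0, 0.226, 0.974, -0.0]
force: [-0.2, 1.1, -2.4]
grip_width: 0.0333
grasp_force: 30.0
```

Emit:
{"method": "apply_moves", "body": {"steps": [[0,0,0,0,0,0,0],[0,0,0,0,0,0,0],[0,0,0,0,0,0,0],[0,0,0,0,0,0,0],[0,0,0,0,0,0,0]]}}

```text
time: 7.02
eef_pos: [0.5594, -0.0295, 0.1816]
orientation: [0.0, 0.224, 0.974, 0.0]
force: [0.6, 0.3, -2.0]
grip_width: 0.0333
grasp_force: 30.0
```

```bash
python3 go.py .5587 -.0318 .155; python3 - <<'E'
from h import *
S=cam("scene");T=cam("top")
a=cv2.resize(S["image"][140:230,340:440],(500,450),interpolation=cv2.INTER_CUBIC)
b=cv2.resize(T["image"][244:304,430:470],(300,450),interpolation=cv2.INTER_CUBIC)
cv2.imwrite("pics/s2.png",np.hstack([a,b]))
E
```

```text
t 7.025 pos [ 0.5594 -0.0295  0.1816] z [ 0.  0. -1.] jaw deg 64.07 w 0.0333 F [ 0.59  0.3  -2.02] T [ 0.03  0.03 -0.02]
shift to target [-0.004 -0.023  0.266] level turn [0. 0. 0.]
```

View pics/s2.png

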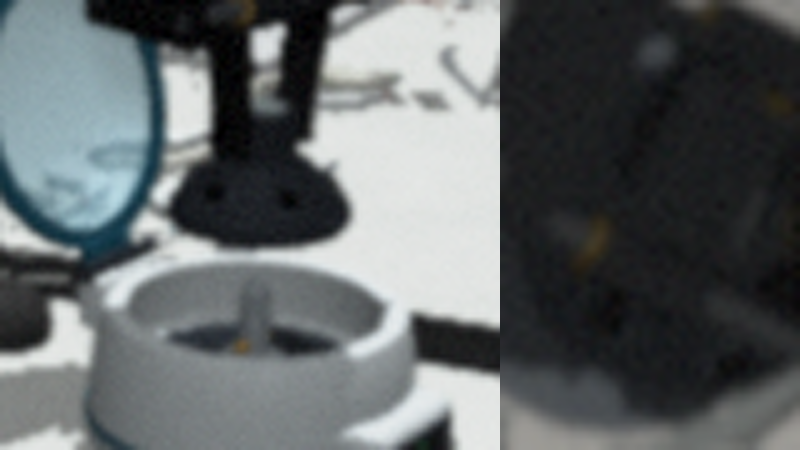

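The rotor hangs level, right above the shaft (rotor centre at column 261, shaft at 256 in the crop; brass pin end at (242,346)). I'm trimming y and lowering it.

Emit:
{"method": "apply_moves", "body": {"steps": [[0,-0.02,0.05,0,0,0,0],[0,-0.02,0.15,0,0,0,0],[0,-0.02,0.25,0,0,0,0],[0,-0.02,0.25,0,0,0,0],[0,-0.02,0.25,0,0,0,0]]}}

```text
time: 7.75
eef_pos: [0.5586, -0.0315, 0.1566]
orientation: [0.0, 0.224, 0.974, 0.0]
force: [0.3, 0.2, -1.2]
grip_width: 0.0333
grasp_force: 30.0
```

```bash
python3 go.py .5587 -.0318 .12
```

```text
t 7.75 pos [ 0.5586 -0.0315  0.1566] z [ 0.  0. -1.] jaw deg 64.06 w 0.0333 F [ 0.31  0.2  -1.18] T [ 0.06 -0.06  0.01]
shift to target [-0.002 -0.002  0.366] level turn [ 0.  0. -0.]
```

Emit:
{"method": "apply_moves", "body": {"steps": [[0,0,0.04,0,0,0,0],[0,0,0.08,0,0,0,0],[0,0,0.12,0,0,0,0],[0,0,0.15,0,0,0,0],[0,0,0.15,0,0,0,0]]}}

```text
time: 8.38
eef_pos: [0.5583, -0.0315, 0.1412]
orientation: [-0.0, 0.224, 0.974, -0.0]
force: [0.0, 0.2, -2.1]
grip_width: 0.0337
grasp_force: 30.0
```

```bash
python3 go.py .5587 -.0318 .12
```

```text
t 8.375 pos [ 0.5583 -0.0315  0.1412] z [-0.  0. -1.] jaw deg 64.05 w 0.0337 F [ 0.04  0.2  -2.08] T [-0.02 -0.03  0.03]
shift to target [-0.005 -0.001  0.212] level turn [-0.    -0.001 -0.   ]
```

Emit:
{"method": "apply_moves", "body": {"steps": [[0,0,0.05,0,0,0,0],[0,0,0.1,0,0,0,0],[0,0,0.15,0,0,0,0],[0,0,0.2,0,0,0,0],[0,0,0.2,0,0,0,0]]}}

```text
time: 9.0
eef_pos: [0.5584, -0.0316, 0.1211]
orientation: [-0.0, 0.225, 0.974, -0.0]
force: [0.7, -1.1, -2.0]
grip_width: 0.0335
grasp_force: 30.0
```

```bash
python3 go.py .5587 -.0318 .1146
```

```text
t 9.0 pos [ 0.5584 -0.0316  0.1211] z [-0. -0. -1.] jaw deg 64.05 w 0.0335 F [ 0.7  -1.08 -1.96] T [-0.2  -0.17  0.04]
shift to target [-0.004  0.     0.065] level turn [-0. -0. -0.]
```

Emit:
{"method": "apply_moves", "body": {"steps": [[0,0,0.02,0,0,0,0],[0,0,0.04,0,0,0,0],[0,0,0.05,0,0,0,0],[0,0,0.06,0,0,0,0],[0,0,0.06,0,0,0,0]]}}

```text
time: 9.62
eef_pos: [0.5585, -0.0315, 0.1155]
orientation: [0.0, 0.224, 0.974, 0.0]
force: [0.8, -0.2, -1.7]
grip_width: 0.0334
grasp_force: 30.0
```

```bash
python3 go.py .5587 -.0318 .1126
```

```text
t 9.625 pos [ 0.5585 -0.0315  0.1155] z [ 0.  0. -1.] jaw deg 64.05 w 0.0334 F [ 0.81 -0.17 -1.72] T [-0.21 -0.12  0.02]
shift to target [-0.003 -0.002  0.029] level turn [0. 0. 0.]
```

No vertical load at 1 mm below the pin-top height, so it is probably meshing. I'll keep going down.

Emit:
{"method": "apply_moves", "body": {"steps": [[0,0,0.01,0,0,0,0],[0,0,0.02,0,0,0,0],[0,0,0.03,0,0,0,0],[0,0,0.04,0,0,0,0],[0,0,0.04,0,0,0,0]]}}

```text
time: 10.25
eef_pos: [0.559, -0.0314, 0.1121]
orientation: [0.001, 0.224, 0.974, 0.0]
force: [0.8, -1.6, 4.4]
grip_width: 0.0338
grasp_force: 30.0
```

```bash
python3 go.py .5587 -.0318 .1066
```

```text
t 10.25 pos [ 0.559  -0.0314  0.1121] z [ 0.001  0.    -1.   ] jaw deg 64.06 w 0.0338 F [ 0.81 -1.56  4.44] T [-0.2  -0.23  0.05]
shift to target [ 0.001 -0.004  0.055] level turn [0.001 0.001 0.   ]
```

The load rises 6 mm above home, where the balls should be. Pressing on.

Emit:
{"method": "apply_moves", "body": {"steps": [[0,0,0.01,0,0,0,0],[0,0,0.02,0,0,0,0],[0,0,0.03,0,0,0,0],[0,0,0.03,0,0,0,0],[0,0,0.03,0,0,0,0]]}}

```text
time: 10.88
eef_pos: [0.5586, -0.0321, 0.1084]
orientation: [0.0, 0.225, 0.974, -0.0]
force: [2.7, -3.6, -1.9]
grip_width: 0.0333
grasp_force: 30.0
```

```bash
python3 go.py .5587 -.0318 .1066
```

```text
t 10.875 pos [ 0.5586 -0.0321  0.1084] z [ 0.    -0.001 -1.   ] jaw deg 64.03 w 0.0333 F [ 2.74 -3.56 -1.88] T [-0.91 -0.85  0.04]
shift to target [0.001 0.003 0.018] level turn [-0.     0.001  0.   ]
```

The push eased about 2 mm above home, which is the click. Next I seat it on the flange.

Emit:
{"method": "apply_moves", "body": {"steps": [[0,0,0.01,0,0,0,0],[0,0,0.02,0,0,0,0],[0,0,0.025,0,0,0,0],[0,0,0.025,0,0,0,0],[0,0,0.025,0,0,0,0]]}}

```text
time: 11.5
eef_pos: [0.5588, -0.0321, 0.1064]
orientation: [0.0, 0.225, 0.974, -0.0]
force: [2.8, -4.6, 5.2]
grip_width: 0.0337
grasp_force: 30.0
```

```bash
python3 go.py .5587 -.0318 .1066
```

```text
t 11.5 pos [ 0.5588 -0.0321  0.1064] z [ 0.001 -0.    -1.   ] jaw deg 64.03 w 0.0337 F [ 2.76 -4.63  5.24] T [-1.21 -0.32  0.01]
shift to target [ 0.002  0.002 -0.002] level turn [-0.     0.001  0.   ]
```

Emit:
{"method": "apply_moves", "body": {"steps": [[0,0,0.01,0,0,0,0],[0,0,0.015,0,0,0,0],[0,0,0.015,0,0,0,0],[0,0,0.015,0,0,0,0],[0,0,0.015,0,0,0,0]]}}

```text
time: 12.12
eef_pos: [0.5593, -0.0322, 0.1063]
orientation: [0.001, 0.225, 0.974, 0.0]
force: [-2.7, -5.8, 17.6]
grip_width: 0.0336
grasp_force: 30.0
```

```bash
python3 go.py .5587 -.0318 .1066
```

```text
t 12.125 pos [ 0.5593 -0.0322  0.1063] z [ 0.002 -0.    -1.   ] jaw deg 64.01 w 0.0336 F [-2.69 -5.79 17.63] T [-1.25  0.71  0.06]
shift to target [ 0.007  0.002 -0.003] level turn [ 0.001  0.002 -0.   ]
```

It stops hard at the home height (17.6 N, z unchanged). I'm unloading, opening and retreating.

Emit:
{"method": "apply_moves", "body": {"steps": [[0,0,-0.015,0,0,0,0],[0,0,-0.015,0,0,0,0.7],[0,0,-0.015,0,0,0,0.7],[0,0,-0.015,0,0,0,0.7],[0,0,-0.015,0,0,0,0.7]]}}

```text
time: 12.75
eef_pos: [0.5583, -0.0312, 0.1058]
orientation: [-0.0, 0.224, 0.975, 0.0]
force: [-0.4, -0.0, 0.6]
grip_width: 0.0593
grasp_force: 0.0
```

Emit:
{"method": "apply_moves", "body": {"steps": [[0,0,0,0,0,0,0.7],[0,0,-0.1,0,0,0,0.7],[0,0,-0.4,0,0,0,0.7],[0,0,-0.8,0,0,0,0.7],[0,0,-1,0,0,0,0.7]]}}

```text
time: 13.38
eef_pos: [0.5593, -0.0317, 0.2091]
orientation: [0.002, 0.225, 0.974, 0.001]
force: [-0.0, -1.2, 0.5]
grip_width: 0.061
grasp_force: 0.0
```

Emit:
{"method": "apply_moves", "body": {"steps": [[0.1,0.2,-0.2,0,0,0,0.7],[0.3,0.5,-0.3,0,0,0,0.7],[0.5,0.8,-0.3,0,0,0,0.7],[0.7,1,-0.3,0,0,0,0.7],[0.7,1,-0.3,0,0,0,0.7]]}}

```text
time: 14.0
eef_pos: [0.5388, 0.0915, 0.2367]
orientation: [0.0, 0.223, 0.975, 0.001]
force: [0.0, -1.2, 0.6]
grip_width: 0.061
grasp_force: 0.0
```

Emit:
{"method": "apply_moves", "body": {"steps": [[0.1,0.2,0,0,0,0,0.7],[0.3,0.5,0,0,0,0,0.7],[0.5,0.8,0,0,0,0,0.7],[0.7,1,0,0,0,0,0.7],[0.7,1,0,0,0,0,0.7]]}}

```text
time: 14.62
eef_pos: [0.5197, 0.211, 0.2364]
orientation: [-0.0, 0.223, 0.975, 0.0]
force: [0.1, 0.1, 0.0]
grip_width: 0.0611
grasp_force: 0.0
```

```bash
python3 - <<'E'
from h import *
S=cam("scene");T=cam("top")
P=pts(T);F=np.array([.5587,-.0318])
d=np.hypot(P[...,0]-F[0],P[...,1]-F[1])
m=(d<.012);print("hub z",np.median(P[m][:,2]),P[m&(P[...,2]>.105)].mean(0))
for a in range(0,360,60):
    k=(d>.038)&(d<.045)&(abs((np.degrees(np.arctan2(P[...,1]-F[1],P[...,0]-F[0]))-a+180)%360-180)<25); print(a,np.median(P[k][:,2]).round(4))
print("top hub px expected home",proj(T,[*F,.113]),"scene",proj(S,[*F,.113]))
g=cv2.cvtColor(T["image"],cv2.COLOR_BGR2GRAY);u0,v0=proj(T,[*F,.113]).astype(int);q=g[v0-7:v0+8,u0-7:u0+8];m=cv2.moments((q>110).astype(np.uint8),True);hu=(m['m10']/m['m00']+u0-7,m['m01']/m['m00']+v0-7);print("hub px",hu,m['m00'],ray(T,*hu,.113))
a=cv2.resize(S["image"][140:230,340:440],(400,360),interpolation=cv2.INTER_CUBIC)
b=cv2.resize(T["image"][234:324,396:496],(400,360),interpolation=cv2.INTER_CUBIC)
cv2.imwrite("pics/s3.png",np.hstack([a,b]))
E
```

```text
hub z 0.11367130922850892 [ 0.55868132 -0.03179354  0.11382347]
0 0.0679
60 0.067
120 0.0686
180 0.0703
240 0.069
300 0.068
top hub px expected home [452.98388012 274.30360787] scene [390.99882105 189.0965215 ]
hub px (np.float64(453.41379310344826), np.float64(274.35632183908046)) 87.0 [ 0.5586084 -0.0326936  0.113    ]
```

View pics/s3.png

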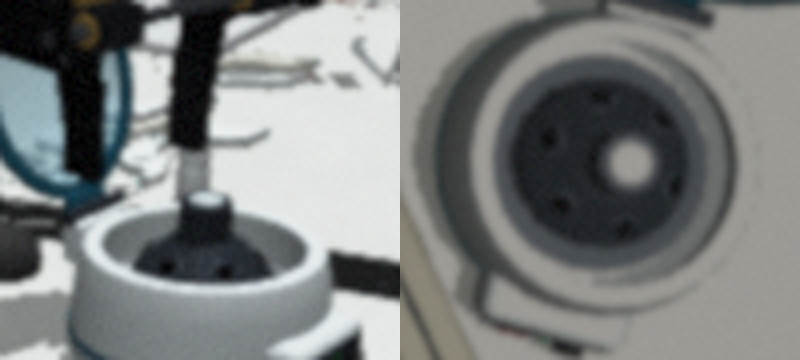

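The rotor sits level in the bowl in both views. The hub top measures 113.7 mm against 113 expected, and the axis is about 1 mm from the shaft. Handing in.

```bash
python3 -c "
from rig import workorder; print(workorder.job_done())"
```

```text
the job is handed in; nothing more can be done
None
```

The rotor is clicked home and level on the drive shaft, released with the arm clear, and the job is handed in at about 15 s; the hub top measured 113.7 mm against 113 mm expected, and the hand-in call returned no verdict.

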